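Hold a glued carton in the cam press

TASK

The glued small carton lies loosely in the channel of the seam press. First, with the cam lever still slack, push the carton along the channel until you feel it come up hard against the steel stop block; then swing the cam lever round to its highest lift, where the handle stands straight out on the far side of its pivot from the carton and the cam squeezes the carton hardest against the sprung backing plate (past that point it slackens again). The lever springs back if let go, so finish while still holding it there with the gripper, and leave the other things on the bench alone.

Things in the scene. Friction and masses are not known exactly. Their poses are not given: they have to be found in the camera images.
- press_base: seam press, fixed: steel base plate 270 x 220 mm, top at z = 12 mm (the channel's floor), origin on the bench; x runs along the channel to the stop block, z up. Channel from y = -33.5 mm (two guide rails, tops z = 42 mm, x -100 to -50 and 80 to 120 mm) to y = 33 mm (white plastic backing plate). A fixed wall behind that plate, top z = 52 mm. The cam lever stands on the -y side.
- stop_block: steel stop block across the channel on the base plate, 20 mm along the channel, 50 mm wide, 40 mm high (plus an 8 mm screw head); origin at the centre of its underside, axes parallel to the press's. It is fixed; where along the channel it is set differs from job to job.
- stop_face (a point): centre of the stop block's face that looks at the carton; axes parallel to the press's (x along the channel, away from the carton)
- carton: the glued small carton, loose, 90 mm along the channel (its x axis) x 60 mm wide x 60 mm high, about 0.15 to 0.28 kg, origin at the centre of its underside, standing on the base plate in the channel with about 6 mm play sideways. It slides when pushed with about 0.5 to 2 N and then meets the stop firmly.
- carton_nose (a point): centre line of the carton's end face nearest the stop, 20 mm above its underside; touches stop_face when seated
- carton_tail (a point): centre of the carton's other end face (the one to push), 30 mm above its underside, 42 mm above the bench
- cam_lever (a joint): lever angle, rad, growing clockwise seen from above. 0 (start): handle points along the press's +x. 1.571: handle points along the press's -y, straight away from the carton: highest lift of its eccentric steel disc. Beyond, to the end stop at 2.5, the lift falls. A return spring drives it back to 0; turning the handle takes 2 N at first and up to 9 N near the highest lift.
- lever_pivot (a point): point on the upright axis of the cam lever, 52 mm above the bench (press frame x = 20 mm, y = -69 mm)
- lever_grip: upright round black handle, free to spin on its own axis, at the end of the lever, 24 mm thick, 70 mm tall, its axis 110 mm from the pivot axis; origin at its foot, 52 mm above the bench, where the 18 mm wide lever bar ends; its top is 122 mm above the bench
- grip_mid (a point): point on the handle's axis 38 mm above its foot (90 mm above the bench), a good height to grip or push
- backing_plate: white plastic plate on springs along the channel's +y side, 225 mm long, 10 mm thick, 44 mm high, top at z = 58 mm, origin at its centre. The cam pushes the carton sideways against it; at the highest lift it has given way about 8 mm and presses back on the carton with about 6 N.
- label_roll: bystander: small roll of white labels, 44 mm across and 18 mm high, lying flat on the press's base plate; origin at the middle of its underside
- tape_roll: bystander: roll of packing tape lying flat, 100 mm across, 48 mm high; origin at the middle of its underside
- glue_bottle: bystander: white glue bottle, 48 mm across, 120 mm high, upright; origin at the middle of its underside
- leaflets: bystander: strapped stack of leaflets, 155 x 105 x 31 mm; origin at the middle of its underside
- marker: bystander: capped marker pen, 130 mm long, 16 mm thick, lying; origin at the middle of its underside
- scissors: bystander: scissors with yellow plastic handles, 175 mm long, lying; origin at the middle of its underside
- spare_carton: bystander: second small closed carton, 100 x 90 x 70 mm, standing apart from the press; origin at the middle of its underside

How it is judged:
By the outcome, as a careful person would: the job done as asked, in the order asked, and still so for the second after the job is handed in, while the arm keeps its last pose, push and grip.
It also fails if it takes over 61 s, if anything falls off the work surface, if the arm or the gripper's body presses on something with over 40 N, if the wrist force passes 120 N, or if a joint passes its speed limit or range.

ROBOT

A 7-joint arm with a two-finger parallel gripper is mounted at the origin on the work surface. World frame = base frame: x ahead of the robot, y to its left, z up, the work surface at z = 0. Lengths are in m, angles in rad, forces in N, time in s.
With the tool pointing down it reaches from about 0.35 to 0.9 m from the base axis. Payload 8.1 kg.
Tool frame: the origin (TCP) lies at the very end of the fingers, on their centre line; the grasp point (between the pads) lies 19 mm behind it; z points along the fingers, y is the direction in which the jaws open and shut (so a half turn about z gives the same grasp; the last joint's range is limited). The gripper opens to 92 mm and grips with 3 to 60 N. Pads are 19 mm wide; open, the fingers measure 130 mm over their backs; the gripper's body (75 mm by 190 mm) begins 47 mm behind the grasp point.
Start: joints at [-1.24, 0.434, 0.025, 1.573, -0.012, 1.134, -0.075], TCP at [0.263, 0.567, 0.227] pointing down, gripper open.
Joint ranges: [-2.62, 2.62], [-0.44, 2.09], [-1.27, 1.32], [0.08, 2.57], [-1.32, 4.46], [0.12, 2], [-2.74, 2.74]. Speed limits (rad/s): [2.22, 2.22, 3.01, 3.01, 3.14, 3.14, 3.14].

INTERFACE

Orientations are given as a unit quaternion [x, y, z, w].
In Python, from bench import bot gives the robot as it stands.
- The arm moves only by the shell command python3 -m jog 'ROWS' [FORCE]. ROWS is JSON, a list of rows, each an object with "turn": the turn, a rotation vector about the tool's x, y, z in rad, a list of three; "slide": the shift along the tool's x, y, z in m, a list of three; "hand": the gripper command: -1 is fully open, 1 is shut, values between are in proportion. In form: [{"turn": [wx, wy, wz], "slide": [x, y, z], "hand": hand}, ...]. A call has 1 to 20 rows; each row shifts and turns the commanded pose from where the row before left it, along the tool's axes as they then stand; what a row does not reach is not made up. A row lasts 1/12 s, in which the tool goes at most 41.7 mm and 7.16 degrees, less where a joint would pass 70% of its speed; a pose out of reach is approached as far as the arm can. A call is refused whole if a number of a shift passes 0.0417 or a number of a turn 0.125, either way. A call with a gripper value outside its range is refused whole. The fingers move at their own pace and stop on an object; FORCE is the grip in N (left out, the last holds). Time passes only in rows, so rows that do not move let the fingers close. It gives the time, the measured TCP pose, the force and the opening at its end, in the units of the state.
- bot.observe(): the state, without advancing time (a new reading comes with each control period).
- bot.camera(name): name is "scene" or "top" or "wrist"; returns a dict with "color" (400x640x3 uint8, red, green, blue), "range_z" (400x640 float32, m along the optical axis (not along the pixel's ray), 0 where there is no reading), "fov_y" (degrees; the focal length in pixels is half the picture's height over the tangent of half this angle, whatever the lens; pixels are square), "cx", "cy" (the principal point, pixels), "k1" (the pictures are not rectified: a ray, as slopes to the right and down, at radius r is drawn at 1 + k1 r^2 times it, then the intrinsics apply), "origin" and "orientation" of the camera in the world; the wrist camera has in their place "mount" (4x4, takes a point from camera to tool coordinates, whose origin is the TCP and whose axes are the flange's). Camera axes: x right, y up, looking along -z (the intrinsics and any distortion apply to the point x, -y, -z); pixel columns grow to the right and rows downward; lengths in m; the calibration is good to about 2 mm. A picture is of the moment at which its call begins: read the wrist's pose just before it.
- bot.sign_off(): hands the job in, once; it reports no verdict.
The state is a dict: "clock": time; "joint_positions": joint angles; "dq": joint speeds; "joint_efforts": joint torques, N m; "eef_pos": TCP position; "orientation": TCP orientation; "ft_force": force on the tool from outside, world axes, zero at the start; "wrist_torque": the same for the moment, N m; "width": opening from 0.0 (shut) to 1.0 (fully open).
Only numpy, scipy, OpenCV 4.12 (cv2) and the standard library are available. Lean on these libraries where they do the work, as an engineer would, in place of code of your own. Each camera call takes 0.05 s, during which the arm holds its last target.

## Working session

There is one attempt and no reset: what is moved stays moved. The work goes in short steps, Python scripts to look and compute and a shell command to move; the robot and the scene stay as the last step left them, time stands still between calls to the robot, and variables do not carry over. Pictures are saved under pics/ and viewed, and the job is handed in when it is done.

```bash
ls; mkdir -p pics; python3 - <<'E'
from bench import bot
import cv2
print(bot.observe())
for n in ["scene","top"]:
    c=bot.camera(n)
    cv2.imwrite(f"pics/{n}0.png",c["color"][:,:,::-1])
    print(n,{k:c[k] for k in c if k not in("color","range_z")})
E
```

```text
pics
{'clock': 0.0, 'joint_positions': array([-1.23960238,  0.4352506 ,  0.02496033,  1.57409384, -0.01161534,
        1.13400016, -0.07506079]), 'dq': array([ 2.11374226e-04, -1.13424817e-03, -6.14014648e-06, -9.20456921e-04,
       -3.52873968e-04,  7.09750609e-04, -1.10874274e-03]), 'joint_efforts': array([-1.74560125e-05, -6.67862248e+01,  9.84418429e-01, -3.14453137e+01,
       -6.05593901e-02,  4.30156023e-02,  1.57357817e-04]), 'eef_pos': array([0.26252258, 0.56662573, 0.22592893]), 'orientation': array([ 2.15212765e-01,  9.76566854e-01, -7.95828349e-04, -1.10381548e-04]), 'ft_force': array([ 1.05193449, -0.12003638, -0.45439738]), 'wrist_torque': array([ 0.04531123, -0.01918186, -0.0168715 ]), 'width': 0.9956270692610962}
scene {'fov_y': 42.89513268210532, 'cx': 320.97656311948924, 'cy': 205.5715941359967, 'k1': -0.1470911861421664, 'origin': array([1.18056489, 0.91757344, 0.90154452]), 'orientation': array([0.145021  , 0.44456959, 0.84632257, 0.25507821])}
top {'fov_y': 56.5772288210818, 'cx': 322.564026204313, 'cy': 199.372887359587, 'k1': -0.07226164927265093, 'origin': array([ 0.31819047, -0.03551804,  1.0640491 ]), 'orientation': array([ 0.06814489, -0.07010647, -0.70334276,  0.70409539])}
```

View pics/scene0.png

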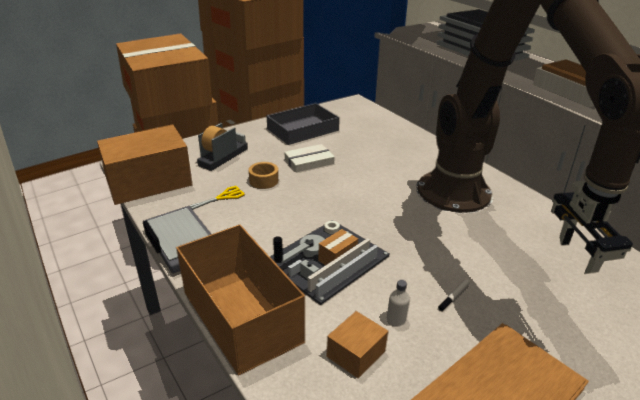

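View pics/top0.png

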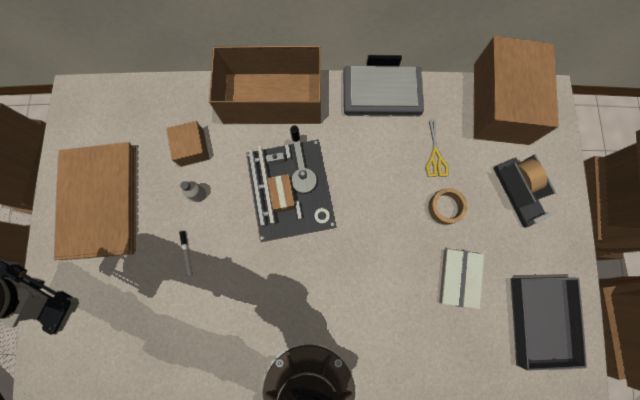

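The scene view shows the press mid-bench (around 330,260). The top view shows the base plate spanning (247,140)-(335,240), the carton at (281,192), the stop around (275,157), the handle at (295,133) and the label roll at (322,215). I'll enlarge it and measure.

```bash
cat > h.py <<'E'
import numpy as np, cv2
from scipy.spatial.transform import Rotation as R
from bench import bot
def K(c):
    h=c["color"].shape[0]; f=h/2/np.tan(np.radians(c["fov_y"]/2))
    return np.array([[f,0,c["cx"]],[0,f,c["cy"]],[0,0,1.]]),np.array([c["k1"],0,0,0.])
def pose(c,st=None):
    if "mount" in c:
        M=np.eye(4);M[:3,:3]=R.from_quat(st["orientation"]).as_matrix();M[:3,3]=st["eef_pos"]
        M=M@np.array(c["mount"]);return M[:3,:3],M[:3,3]
    return R.from_quat(c["orientation"]).as_matrix(),np.array(c["origin"])
def rays(c,px,st=None):
    k,d=K(c); u=cv2.undistortPoints(np.array(px,float).reshape(-1,1,2),k,d).reshape(-1,2)
    Rm,o=pose(c,st); return o,np.c_[u[:,0],-u[:,1],-np.ones(len(u))]@Rm.T
def onplane(c,px,z,st=None):
    o,v=rays(c,px,st); return o+v*((z-o[2])/v[:,2])[:,None]
def bydepth(c,px,st=None):
    o,v=rays(c,px,st); z=np.array([c["range_z"][int(round(p[1])),int(round(p[0]))] for p in px]); return o+v*z[:,None]
def project(c,P,st=None):
    k,d=K(c);Rm,o=pose(c,st);q=(np.atleast_2d(P)-o)@Rm; q=q*[1,-1,-1]
    return cv2.projectPoints(q.reshape(-1,1,3),np.zeros(3),np.zeros(3),k,d)[0].reshape(-1,2)
E
python3 - <<'E'
from h import *
c=bot.camera("top"); np.savez("top0.npz",**c)
im=c["color"][120:250,235:350,::-1]
cv2.imwrite("pics/topcrop.png",cv2.resize(im,None,fx=4.6,fy=4.6,interpolation=cv2.INTER_CUBIC))
c=bot.camera("scene"); np.savez("scene0.npz",**c)
im=c["color"][210:305,255:400,::-1]
cv2.imwrite("pics/scenecrop.png",cv2.resize(im,None,fx=5.5,fy=5.5,interpolation=cv2.INTER_CUBIC))
E
```

```text
(no output)
```

View pics/topcrop.png

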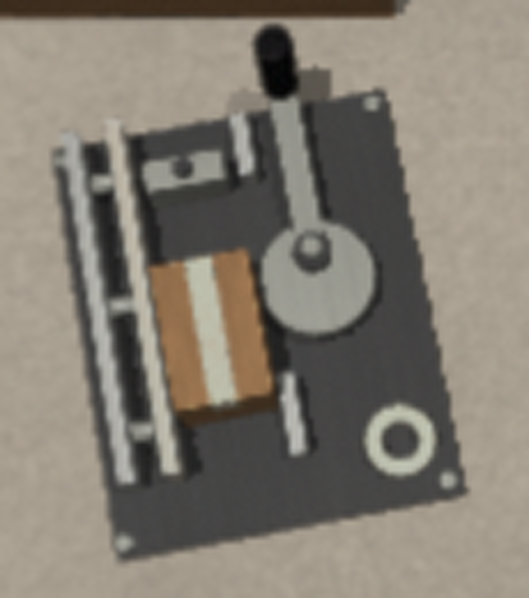

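View pics/scenecrop.png

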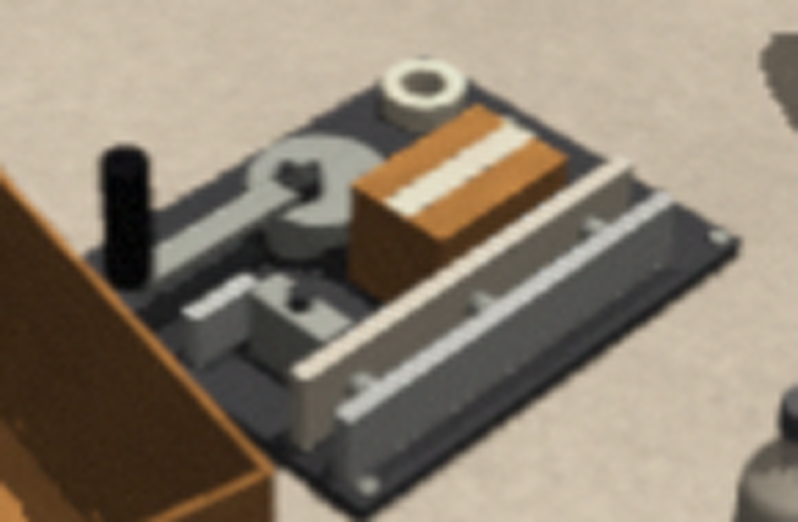

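The top crop clearly shows the base corners (52,152), (385,92), (467,490), (120,560), the carton top (152,265)-(272,395), the stop's near face around y≈190 and the handle top at (272,42). Next I'll compute positions.

```bash
python3 - <<'E'
from h import *
c=dict(np.load("top0.npz"))
s=lambda l:[(x/4.6+235-.5+.5/4.6,y/4.6+120-.5+.5/4.6) for x,y in l]
B=onplane(c,s([(52,152),(385,92),(467,490),(120,560)]),.012)[:,:2]
print(B, np.linalg.norm(np.roll(B,-1,0)-B,axis=1))
# TL=(+x,+y) TR=(+x,-y) BR=(-x,-y) BL=(-x,+y)
mod=np.array([[.135,.11],[.135,-.11],[-.135,-.11],[-.135,.11]])
m=B.mean(0);D=B-m
th=np.arctan2((mod[:,0]*D[:,1]-mod[:,1]*D[:,0]).sum(),(mod*D).sum())
Rz=np.array([[np.cos(th),-np.sin(th)],[np.sin(th),np.cos(th)]])
print("base",m,th, "res",D-mod@Rz.T)
f=lambda p:(p[:,:2]-m)@Rz
print("carton top",f(onplane(c,s([(152,268),(247,250),(273,395),(176,412)]),.072))*1e3)
print("stop top near edge",f(onplane(c,s([(147,193),(222,180)]),.052))*1e3)
print("handle top",f(onplane(c,s([(272,42)]),.122))*1e3)
print("pivot",f(onplane(c,s([(313,245)]),.06))*1e3, "label",f(onplane(c,s([(400,440)]),.03))*1e3)
def W(x,y): return m+Rz@[x,y]
for n,p in dict(pivot=(.02,-.069),g0=(.13,-.069),g1=(.02,-.179)).items(): print(n,W(*p))
# depth check
hb=bydepth(c,s([(272,38),(200,330),(320,295),(395,8),(20,8),(200,8)])); print(hb, f(hb)*1e3)
# box max height
pts=bydepth(c,[(x,y) for x in range(205,325,2) for y in range(40,128,2)]);print("box z max",np.percentile(pts[:,2],[50,90,99]))
hi=pts[pts[:,2]>.08]; print(hi.min(0),hi.max(0))
E
```

```text
[[ 0.66809861  0.18948418]
 [ 0.70886674 -0.02550041]
 [ 0.44927475 -0.07705459]
 [ 0.40556039  0.13660798]] [0.21881593 0.26466174 0.21808861 0.26781003]
base [0.55795012 0.05588429] 0.19627895810730636 res [[-0.00080706 -0.00061586]
 [-0.00294357  0.00017535]
 [ 0.00228018  0.00127687]
 [ 0.00147046 -0.00083635]]
carton top [[ 28.12682646  52.8846108 ]
 [ 28.01100084  -5.00307268]
 [-62.01967194  -4.47127043]
 [-60.9650524   53.4773623 ]]
stop top near edge [[81.54490895 49.99834839]
 [80.73370466  3.07622235]]
handle top [[135.1222076  -43.34162363]]
pivot [[ 26.70897663 -44.46688453]] label [[-96.49396004 -74.03218782]]
pivot [ 0.59102256 -0.00789042]
g0 [0.69891045 0.0135619 ]
g1 [ 0.61247488 -0.11577832]
[[ 0.70029223  0.03954853  0.12478866]
 [ 0.53741716  0.08358722  0.07101939]
 [ 0.56628228  0.01382331  0.04059058]
 [ 0.76521856 -0.03189201  0.01673985]
 [ 0.76550029  0.2140583   0.01711703]
 [ 0.76621464  0.09601514  0.0144208 ]] [[ 1.36423190e+02 -4.37818138e+01]
 [-1.47360512e+01  3.11753722e+01]
 [-3.06052458e-02 -4.28783188e+01]
 [ 1.86170453e+02 -1.26512627e+02]
 [ 2.34412281e+02  1.14660259e+02]
 [ 2.12092005e+02 -1.25567530e+00]]
box z max [0.0254578  0.13604955 0.15132645]
[ 0.31819047 -0.03551804  0.08014813] [0.93534675 0.26833424 1.0640491 ]
```

```bash
python3 - <<'E'
from h import *
c=dict(np.load("top0.npz")); d=dict(np.load("scene0.npz"))
s=lambda l:[(x/4.6+235-.5+.5/4.6,y/4.6+120-.5+.5/4.6) for x,y in l]
q=lambda l:[(x/5.5+255-.5+.1,y/5.5+210-.5+.1) for x,y in l]
th=.196;Rz=np.array([[np.cos(th),-np.sin(th)],[np.sin(th),np.cos(th)]])
piv=onplane(c,s([(313,248)]),.062)[0,:2]; han=onplane(c,s([(272,40)]),.122)[0,:2]
m1=piv-Rz@[.02,-.069]; m2=han-Rz@[.13,-.069]; print("origins",m1,m2)
hs=onplane(d,q([(127,153)]),.122)[0]; print("handle top in scene",hs, "top",han)
m=(m1+m2)/2
f=lambda p:((p[:,:2]-m)@Rz*1e3).round(1)
print("top: carton",f(onplane(c,s([(152,268),(247,250),(273,395),(176,412)]),.072)).tolist())
print("scene: carton",f(onplane(d,q([(353,185),(483,106),(567,157),(440,238)]),.072)).tolist())
print("stop top",f(onplane(c,s([(147,193),(222,180)]),.052)).tolist(),"scene",f(onplane(d,q([(322,357)]),.052)).tolist())
print("rails top",f(onplane(c,s([(290,375),(300,455),(238,115),(246,172)]),.042)).tolist())
print("plate",f(onplane(c,s([(115,122),(172,473)]),.058)).tolist())
print("base corners",f(onplane(c,s([(52,152),(385,92),(467,490),(120,560)]),.012)).tolist())
# box
V=np.array([(x,y) for x in range(205,330) for y in range(40,128)]);P=bydepth(c,V);P=P[(P[:,2]>.06)&(P[:,2]<.3)&(P[:,0]<.95)]
near=P[(P[:,0]<.80)]; print(len(near),near.min(0),near.max(0), np.percentile(near[:,2],[50,99]))
for y0 in np.arange(-.05,.25,.03):
    a=near[(abs(near[:,1]-y0)<.015)]; 
    if len(a): print(y0,a[:,0].min(),a[:,2].max())
E
```

```text
origins [0.5573345  0.08113628] [0.55922965 0.08211067]
handle top in scene [0.69616271 0.03616041 0.122     ] top [0.70017817 0.03974896]
top: carton [[22.8, 27.7], [22.7, -30.2], [-67.4, -29.7], [-66.3, 28.3]]
scene: carton [[24.0, -27.9], [-66.7, -27.4], [-65.7, 28.7], [22.9, 28.1]]
stop top [[76.2, 24.8], [75.4, -22.1]] scene [[104.2, 32.7]]
rails top [[-51.4, -40.9], [-100.9, -37.9], [118.8, -38.8], [80.9, -37.2]]
plate [[123.4, 36.3], [-99.3, 38.2]]
base corners [[128.7, 84.4], [126.8, -134.4], [-137.8, -134.4], [-139.1, 83.7]]
1716 [ 0.70361408 -0.03096505  0.06015047] [0.79997039 0.26993013 0.15372274] [0.11380078 0.1513843 ]
-0.020000000000000004 0.7637332127285381 0.15234485058703817
0.009999999999999995 0.7644378319383787 0.15136652149755192
0.039999999999999994 0.7036140759726888 0.15266468258682664
0.06999999999999999 0.7641907684061455 0.1537227393117676
0.09999999999999999 0.7633281890442671 0.15241480895432846
0.13 0.7624900112223609 0.1515706833199929
0.15999999999999998 0.7625210301706731 0.1516120447515552
0.19 0.7619542967167519 0.15177022088474645
0.22000000000000003 0.7615560027580743 0.15134729763369936
```

Both views agree. The press origin is about (0.558, 0.0815) with yaw 0.196. The carton spans x = −67 to 23 mm and the stop face is near x = 76 mm. Rails, plate and handle match the given sizes. Next: turn, shut the fingers and travel over to behind the tail.

```bash
python3 -m jog '[{"turn":[0,0,-0.105],"slide":[0,0,0],"hand":1},{"turn":[0,0,-0.105],"slide":[0,0,0],"hand":1},{"turn":[0,0,-0.105],"slide":[0,0,0],"hand":1},{"turn":[0,0,-0.105],"slide":[0,0,0],"hand":1},{"turn":[0,0,-0.105],"slide":[0,0,0],"hand":1},{"turn":[0,0,-0.105],"slide":[0,0,0],"hand":1}]' 20
python3 -m jog '[{"turn":[0,0,0],"slide":[-0.0055,-0.033,0],"hand":1},{"turn":[0,0,0],"slide":[-0.0055,-0.033,0],"hand":1},{"turn":[0,0,0],"slide":[-0.0055,-0.033,0],"hand":1},{"turn":[0,0,0],"slide":[-0.0055,-0.033,0],"hand":1},{"turn":[0,0,0],"slide":[-0.0055,-0.033,0],"hand":1},{"turn":[0,0,0],"slide":[-0.0055,-0.033,0],"hand":1},{"turn":[0,0,0],"slide":[-0.0055,-0.033,0],"hand":1},{"turn":[0,0,0],"slide":[-0.0055,-0.033,0],"hand":1},{"turn":[0,0,0],"slide":[-0.0055,-0.033,0],"hand":1},{"turn":[0,0,0],"slide":[-0.0055,-0.033,0],"hand":1},{"turn":[0,0,0],"slide":[-0.0055,-0.033,0],"hand":1},{"turn":[0,0,0],"slide":[-0.0055,-0.033,0],"hand":1},{"turn":[0,0,0],"slide":[-0.0055,-0.033,0],"hand":1},{"turn":[0,0,0],"slide":[-0.0055,-0.033,0],"hand":1},{"turn":[0,0,0],"slide":[-0.0055,-0.033,0],"hand":1},{"turn":[0,0,0],"slide":[-0.0055,-0.033,0],"hand":1},{"turn":[0,0,0],"slide":[0,0,0],"hand":1}]'
cat >> h.py <<'E'
M0=np.array([.558,.0815]); TH=.196
RZ=np.array([[np.cos(TH),-np.sin(TH)],[np.sin(TH),np.cos(TH)]])
def press(p): return ((np.atleast_2d(p)[:,:2]-M0)@RZ*1e3).round(1)
def rep():
    s=bot.observe(); Rm=R.from_quat(s["orientation"]).as_matrix()
    print("t",round(s["clock"],2),"tcp press",press(s["eef_pos"]),"z",s["eef_pos"][2].round(4),"world",s["eef_pos"].round(4))
    print("toolx az",np.degrees(np.arctan2(Rm[1,0],Rm[0,0])).round(1),"tooly az",np.degrees(np.arctan2(Rm[1,1],Rm[0,1])).round(1),"z",Rm[:,2].round(3),"F",s["ft_force"].round(2),"w",round(s["width"],3),"q",s["joint_positions"].round(2))
    return s
E
python3 - <<'E'
from h import *
s=rep(); c=bot.camera("wrist"); np.savez("w1.npz",**c); print(c["mount"],c["fov_y"])
cv2.imwrite("pics/w1.png",c["color"][:,:,::-1])
E
```

```text
clock: 0.7
eef_pos: [0.2627, 0.567, 0.2265]
orientation: [-0.1, 0.995, -0.0, -0.0]
ft_force: [-0.2, 0.1, -1.5]
width: 0.615
clock: 2.12
eef_pos: [0.4536, 0.0598, 0.2269]
orientation: [-0.094, 0.996, -0.001, 0.001]
ft_force: [-0.7, -0.9, 0.2]
width: 0.009
t 2.12 tcp press [[-106.6   -1. ]] z 0.2269 world [0.4536 0.0598 0.2269]
toolx az -169.2 tooly az 100.8 z [ 0.001 -0.002 -1.   ] F [-0.69 -0.91  0.23] w 0.009 q [-0.39  0.16  0.16  1.97 -0.03  1.01  1.54]
[[ 7.70579360e-04  9.59101579e-01  2.83061065e-01  7.66474355e-02]
 [ 9.99999703e-01 -7.32179323e-04 -2.41448911e-04  2.08048974e-04]
 [-2.43225724e-05  2.83061167e-01 -9.59101859e-01 -1.56703886e-01]
 [ 0.00000000e+00  0.00000000e+00  0.00000000e+00  1.00000000e+00]] 60.03900200682199
```

View pics/w1.png

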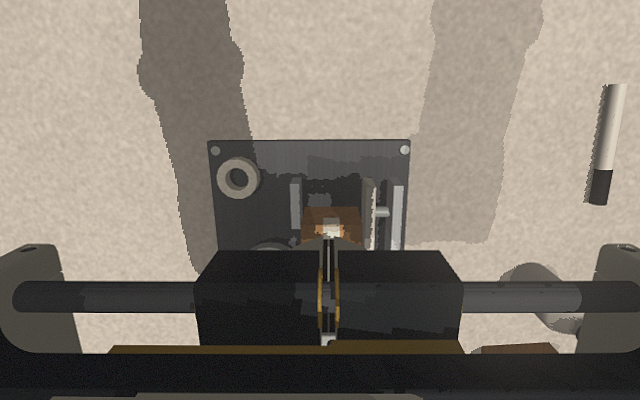

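The wrist view shows the carton's tail edge at rows ≈206, columns 304 to 362, with the rails on either side. The closed fingers (≈330) are lined up with it. Quick check, then down.

```bash
python3 - <<'E'
from h import *
c=dict(np.load("w1.npz")); s=bot.observe()
print(press(onplane(c,[(304,206),(362,206)],.072,s)))
print("base back corners",press(onplane(c,[(207,140),(411,140)],.012,s)))
E
python3 -m jog '[{"turn":[0,0,0],"slide":[0,0,0.033],"hand":1},{"turn":[0,0,0],"slide":[0,0,0.033],"hand":1},{"turn":[0,0,0],"slide":[0,0,0.033],"hand":1},{"turn":[0,0,0],"slide":[0,0,0.033],"hand":1},{"turn":[0,0,0],"slide":[0,0,0.033],"hand":1},{"turn":[0,0,0],"slide":[0,0,0.030],"hand":1},{"turn":[0,0,0],"slide":[0,0,0],"hand":1},{"turn":[0,0,0],"slide":[0,0,0],"hand":1}]'
python3 -c "
from h import *
rep()"
```

```text
[[-85.  -20.4]
 [-84.7  34.3]]
base back corners [[-140.4 -126.7]
 [-139.2   90.9]]
clock: 2.83
eef_pos: [0.4506, 0.0669, 0.0311]
orientation: [-0.098, 0.995, -0.0, -0.002]
ft_force: [0.0, -0.5, 0.7]
width: 0.005
t 2.83 tcp press [[-108.2    6.6]] z 0.0311 world [0.4506 0.0669 0.0311]
toolx az -168.7 tooly az 101.3 z [-0.004 -0.001 -1.   ] F [ 0.04 -0.45  0.73] w 0.005 q [-0.35  0.45  0.11  2.18 -0.1   0.52  1.6 ]
```

The descent drifted 7 mm sideways, still clear of the channel sides. I'll re-centre it. The edge I took in the wrist picture was probably the bottom edge of the tail face, so I'm checking that too.

```bash
python3 -m jog '[{"turn":[0,0,0],"slide":[0,-0.004,0],"hand":1},{"turn":[0,0,0],"slide":[0,-0.003,0],"hand":1},{"turn":[0,0,0],"slide":[0,0,0],"hand":1},{"turn":[0,0,0],"slide":[0,0,0],"hand":1}]'
python3 - <<'E'
from h import *
s=rep()
c=bot.camera("wrist");cv2.imwrite("pics/w2.png",c["color"][:,:,::-1])
c=dict(np.load("w1.npz")); s1=dict(s,eef_pos=np.array([.4536,.0598,.2269]),orientation=np.array([-.094,.996,-.001,.001]))
print(press(onplane(c,[(304,206),(362,206)],.012,s1)))
E
```

```text
clock: 3.17
eef_pos: [0.4543, 0.0595, 0.0331]
orientation: [-0.098, 0.995, 0.0, 0.001]
ft_force: [-0.1, -0.6, 0.5]
width: 0.009
t 3.17 tcp press [[-106.    -1.4]] z 0.0331 world [0.4543 0.0595 0.0331]
toolx az -168.8 tooly az 101.2 z [ 0.003  0.001 -1.   ] F [-0.13 -0.65  0.52] w 0.009 q [-0.33  0.45  0.11  2.18 -0.1   0.51  1.62]
[[-65.4 -28.6]
 [-65.   36.7]]
```

View pics/w2.png

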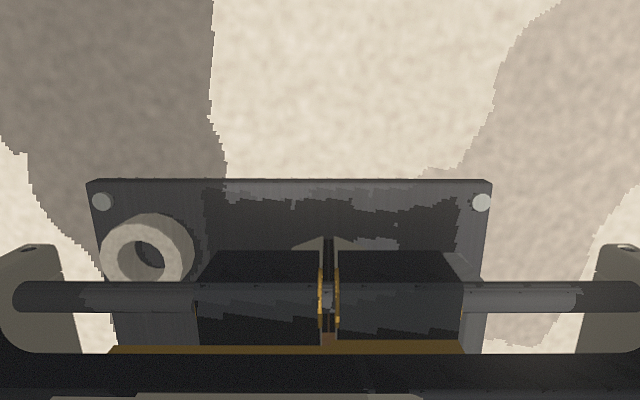

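The tail's bottom edge gives x ≈ −65.5 mm, in agreement with the earlier measurement. The picture shows the fingers centred in the channel, clear of the label roll at (145,250). Now I'll push and watch the force.

```bash
python3 -m jog '[{"turn":[0,0,0],"slide":[-0.006,0,0],"hand":1},{"turn":[0,0,0],"slide":[-0.006,0,0],"hand":1},{"turn":[0,0,0],"slide":[-0.006,0,0],"hand":1},{"turn":[0,0,0],"slide":[-0.005,0,0],"hand":1},{"turn":[0,0,0],"slide":[-0.004,0,0],"hand":1},{"turn":[0,0,0],"slide":[-0.004,0,0],"hand":1},{"turn":[0,0,0],"slide":[-0.004,0,0],"hand":1},{"turn":[0,0,0],"slide":[-0.004,0,0],"hand":1}]'
python3 -c "
from h import *
rep()"
python3 -m jog '[{"turn":[0,0,0],"slide":[-0.004,0,0],"hand":1},{"turn":[0,0,0],"slide":[-0.004,0,0],"hand":1},{"turn":[0,0,0],"slide":[-0.004,0,0],"hand":1},{"turn":[0,0,0],"slide":[-0.004,0,0],"hand":1},{"turn":[0,0,0],"slide":[-0.004,0,0],"hand":1},{"turn":[0,0,0],"slide":[-0.004,0,0],"hand":1},{"turn":[0,0,0],"slide":[-0.003,0,0],"hand":1},{"turn":[0,0,0],"slide":[-0.003,0,0],"hand":1}]'
python3 -c "
from h import *
rep()"
```

```text
clock: 3.88
eef_pos: [0.4915, 0.0671, 0.0316]
orientation: [-0.098, 0.995, -0.0, -0.0]
ft_force: [-0.7, -0.3, -0.2]
width: 0.002
t 3.88 tcp press [[-68.   -1.2]] z 0.0316 world [0.4915 0.0671 0.0316]
toolx az -168.8 tooly az 101.2 z [-0.001 -0.    -1.   ] F [-0.69 -0.26 -0.2 ] w 0.002 q [-0.33  0.49  0.11  2.09 -0.1   0.56  1.62]
clock: 4.55
eef_pos: [0.5212, 0.073, 0.0317]
orientation: [-0.098, 0.995, 0.0, -0.0]
ft_force: [-1.1, -0.6, 1.2]
width: 0.007
t 4.55 tcp press [[-37.7  -1.2]] z 0.0317 world [0.5212 0.073  0.0317]
toolx az -168.8 tooly az 101.2 z [-0.  0. -1.] F [-1.07 -0.61  1.25] w 0.007 q [-0.33  0.53  0.12  2.02 -0.1   0.6   1.63]
```

```bash
python3 -m jog '[{"turn":[0,0,0],"slide":[-0.003,0,0],"hand":1},{"turn":[0,0,0],"slide":[-0.003,0,0],"hand":1},{"turn":[0,0,0],"slide":[-0.002,0,0],"hand":1},{"turn":[0,0,0],"slide":[-0.002,0,0],"hand":1}]'
for i in 1 2; do :; done
python3 -m jog '[{"turn":[0,0,0],"slide":[-0.001,0,0],"hand":1},{"turn":[0,0,0],"slide":[-0.001,0,0],"hand":1}]'
python3 -m jog '[{"turn":[0,0,0],"slide":[-0.001,0,0],"hand":1}]'
python3 -c "
from h import *
rep()"
```

```text
clock: 4.88
eef_pos: [0.5309, 0.0749, 0.0317]
orientation: [-0.098, 0.995, -0.0, -0.0]
ft_force: [-1.1, 0.2, 0.5]
width: 0.003
clock: 5.05
eef_pos: [0.5328, 0.0753, 0.0317]
orientation: [-0.098, 0.995, 0.0, -0.0]
ft_force: [-1.8, 0.4, 0.6]
width: 0.005
clock: 5.13
eef_pos: [0.5337, 0.0755, 0.0317]
orientation: [-0.098, 0.995, 0.0, -0.0]
ft_force: [-0.7, -1.3, 0.9]
width: 0.005
t 5.13 tcp press [[-25.   -1.2]] z 0.0317 world [0.5337 0.0755 0.0317]
toolx az -168.8 tooly az 101.2 z [-0. -0. -1.] F [-0.69 -1.29  0.86] w 0.005 q [-0.32  0.54  0.12  1.99 -0.1   0.62  1.63]
```

```bash
python3 -m jog '[{"turn":[0,0,0],"slide":[-0.001,0,0],"hand":1}]'
python3 -m jog '[{"turn":[0,0,0],"slide":[-0.001,0,0],"hand":1}]'
python3 -m jog '[{"turn":[0,0,0],"slide":[-0.001,0,0],"hand":1}]'
python3 -c "
from h import *
rep()"
```

```text
clock: 5.22
eef_pos: [0.5347, 0.0757, 0.0317]
orientation: [-0.098, 0.995, 0.0, -0.0]
ft_force: [-0.2, 0.3, -0.2]
width: 0.005
clock: 5.3
eef_pos: [0.5351, 0.0758, 0.0316]
orientation: [-0.098, 0.995, -0.0, -0.001]
ft_force: [-6.0, -0.9, 4.3]
width: 0.006
clock: 5.38
eef_pos: [0.535, 0.0758, 0.0315]
orientation: [-0.098, 0.995, -0.0, -0.002]
ft_force: [-8.5, -1.4, 6.9]
width: 0.004
t 5.38 tcp press [[-23.6  -1.1]] z 0.0315 world [0.535  0.0758 0.0315]
toolx az -168.8 tooly az 101.2 z [-0.003 -0.    -1.   ] F [-8.49 -1.39  6.93] w 0.004 q [-0.32  0.55  0.12  1.98 -0.1   0.62  1.63]
```

The force jumped from 1 N to 8.5 N at TCP x = −23.6 mm, exactly where the stop was predicted. One more short press, then back off straight and lift.

```bash
python3 -m jog '[{"turn":[0,0,0],"slide":[-0.001,0,0],"hand":1},{"turn":[0,0,0],"slide":[0,0,0],"hand":1},{"turn":[0,0,0],"slide":[0,0,0],"hand":1}]'
python3 -m jog '[{"turn":[0,0,0],"slide":[0.001,0,0],"hand":1},{"turn":[0,0,0],"slide":[0.002,0,0],"hand":1},{"turn":[0,0,0],"slide":[0.004,0,0],"hand":1},{"turn":[0,0,0],"slide":[0.01,0,0],"hand":1},{"turn":[0,0,0],"slide":[0.013,0,0],"hand":1},{"turn":[0,0,0],"slide":[0.01,0,-0.02],"hand":1},{"turn":[0,0,0],"slide":[0,0,-0.035],"hand":1},{"turn":[0,0,0],"slide":[0,0,-0.035],"hand":1},{"turn":[0,0,0],"slide":[0,0,-0.035],"hand":1},{"turn":[0,0,0],"slide":[0,0,-0.035],"hand":1},{"turn":[0,0,0],"slide":[0,0,-0.03],"hand":1},{"turn":[0,0,0],"slide":[0,0,0],"hand":-1},{"turn":[0,0,0],"slide":[0,0,0],"hand":-1}]'
python3 - <<'E'
from h import *
rep(); c=bot.camera("scene")
cv2.imwrite("pics/s2.png",cv2.resize(c["color"][190:305,245:400,::-1],None,fx=5,fy=5,interpolation=cv2.INTER_CUBIC))
E
```

```text
clock: 5.63
eef_pos: [0.535, 0.0758, 0.0312]
orientation: [-0.098, 0.995, -0.0, -0.002]
ft_force: [-9.3, -2.1, 5.5]
width: 0.008
clock: 6.72
eef_pos: [0.4991, 0.0686, 0.2233]
orientation: [-0.098, 0.995, 0.0, 0.002]
ft_force: [0.3, -0.2, -0.7]
width: 0.106
t 6.72 tcp press [[-60.3  -1.2]] z 0.2233 world [0.4991 0.0686 0.2233]
toolx az -168.8 tooly az 101.2 z [ 0.004  0.001 -1.   ] F [ 0.31 -0.2  -0.65] w 0.106 q [-0.38  0.24  0.16  1.88 -0.04  1.02  1.57]
```

View pics/s2.png

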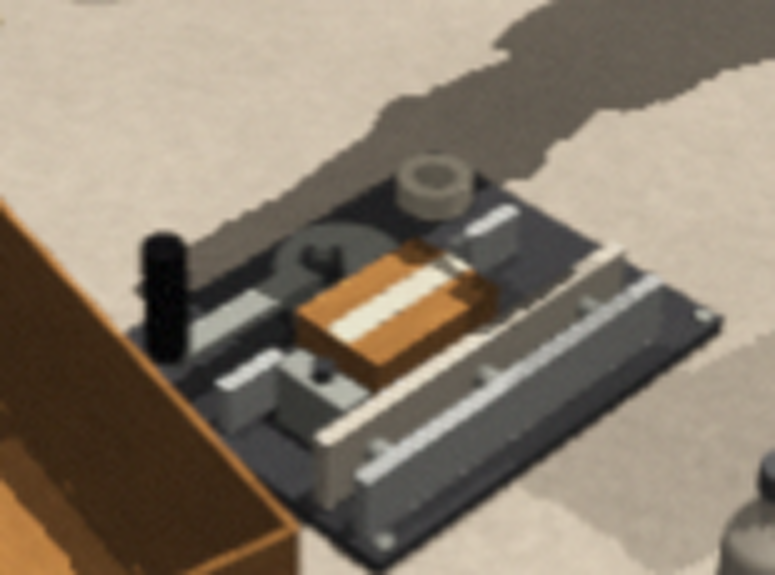

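The scene view shows the carton advanced, its front top edge running about (297,315)-(377,362) next to the stop block at (320,385). I'll compute the nose position.

```bash
python3 - <<'E'
from h import *
d=dict(np.load("scene0.npz"))
q=lambda l:[(x/5+245-.4,y/5+190-.4) for x,y in l]
print("nose top",press(onplane(d,q([(297,313),(375,362)]),.072)))
print("tail top",press(onplane(d,q([(418,243),(497,288)]),.072)))
print("stop near face top",press(onplane(d,q([(293,350),(369,395)]),.052)))
# handle target
print("handle world",M0+RZ@[.13,-.069],"in scene",onplane(d,q([(165,240)]),.122))
s=bot.observe()
Rm=R.from_quat(s["orientation"]).as_matrix()
print("delta in tool", Rm[:2,:2].T@((M0+RZ@[.13,-.069])-s["eef_pos"][:2]))
E
```

```text
nose top [[ 77.5 -28.1]
 [ 76.1  26.6]]
tail top [[ -8.9 -25.6]
 [-11.   29.3]]
stop near face top [[ 82.8 -25.5]
 [ 79.5  26.2]]
handle world [0.69894852 0.03913829] in scene [[0.69672373 0.03667649 0.122     ]]
delta in tool [-0.19129942 -0.06792311]
```

The carton's nose is at x ≈ 76–77 mm, so it's seated. Next I'll line the jaws up with world y and move above the handle.

```bash
python3 -m jog '[{"turn":[0,0,0.098],"slide":[0,0,0],"hand":-1},{"turn":[0,0,0.098],"slide":[0,0,0],"hand":-1},{"turn":[0,0,0],"slide":[-0.025,-0.004,0],"hand":-1},{"turn":[0,0,0],"slide":[-0.025,-0.004,0],"hand":-1},{"turn":[0,0,0],"slide":[-0.025,-0.004,0],"hand":-1},{"turn":[0,0,0],"slide":[-0.025,-0.004,0],"hand":-1},{"turn":[0,0,0],"slide":[-0.025,-0.004,0],"hand":-1},{"turn":[0,0,0],"slide":[-0.025,-0.004,0],"hand":-1},{"turn":[0,0,0],"slide":[-0.025,-0.003,0],"hand":-1},{"turn":[0,0,0],"slide":[-0.025,-0.003,0],"hand":-1},{"turn":[0,0,0],"slide":[0,0,0],"hand":-1},{"turn":[0,0,0],"slide":[0,0,0],"hand":-1},{"turn":[0,0,0],"slide":[0,0,0],"hand":-1}]'
python3 - <<'E'
from h import *
rep(); c=bot.camera("wrist");cv2.imwrite("pics/w3.png",c["color"][:,:,::-1]);np.savez("w3.npz",**c)
E
```

```text
clock: 7.85
eef_pos: [0.6971, 0.0384, 0.2198]
orientation: [0.0, 1.0, -0.0, -0.002]
ft_force: [-1.1, 0.7, 0.7]
width: 0.996
t 7.85 tcp press [[128.  -69.3]] z 0.2198 world [0.6971 0.0384 0.2198]
toolx az 180.0 tooly az 90.0 z [-0.003 -0.    -1.   ] F [-1.09  0.72  0.69] w 0.996 q [-0.27  0.57  0.23  1.39 -0.13  1.2   1.54]
```

View pics/w3.png

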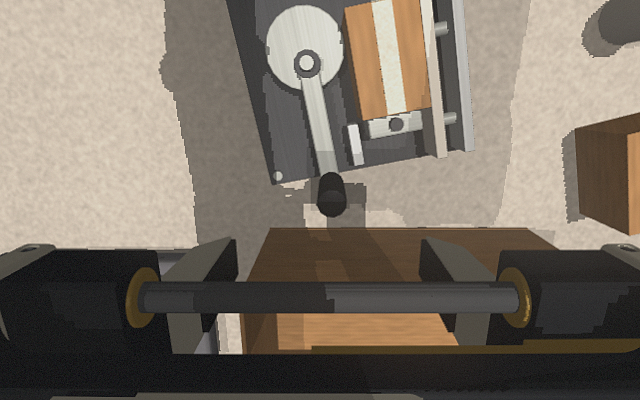

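The wrist view shows the carton flush against the stop (365-425, 118), the handle top ≈(331,203), and the box's near wall from row 228.

```bash
python3 - <<'E'
from h import *
c=dict(np.load("w3.npz")); s=bot.observe()
print("handle",onplane(c,[(331.5,203)],.122,s)); print("box edge",onplane(c,[(272,229),(528,229)],.152,s))
print("pivot",press(onplane(c,[(307,63)],.06,s)))
g=cv2.cvtColor(c["color"],cv2.COLOR_RGB2GRAY)[150:230,290:370]
cv2.imwrite("pics/w3c.png",cv2.resize(c["color"][140:240,270:390,::-1],None,fx=5,fy=5))
P=np.array([(x,y) for x in range(300,370) for y in range(160,228)]);p=bydepth(c,P,s);m=(p[:,2]>.112)&(p[:,2]<.135)
print(p[m].mean(0),p[m].min(0),p[m].max(0),m.sum())
E
```

```text
handle [[0.6984558  0.04151669 0.122     ]]
box edge [[ 7.08285239e-01 -1.48167302e-04  1.52000000e-01]
 [ 7.08194761e-01  1.78578540e-01  1.52000000e-01]]
pivot [[ 21.3 -66.2]]
[0.69791713 0.0417111  0.12068421] [0.6876965  0.03019723 0.11203581] [0.71082055 0.05313581 0.12364747] 741
```

View pics/w3c.png

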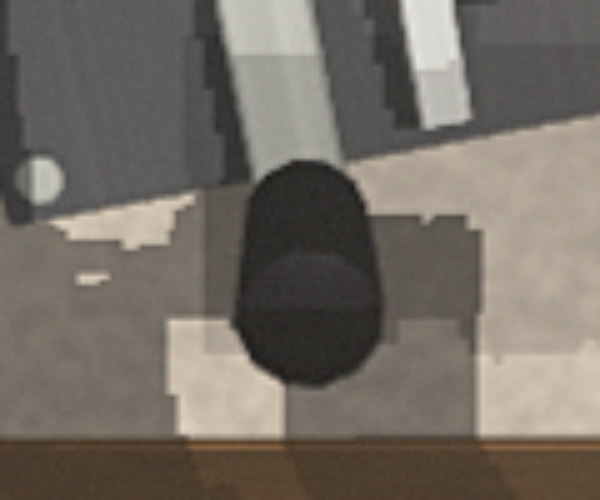

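Handle at about (0.698, 0.040). Descending around it with the grasp point at roughly z = 0.095, then gripping.

```bash
python3 -m jog '[{"turn":[0,0,0],"slide":[-0.001,0.001,0.024],"hand":-1},{"turn":[0,0,0],"slide":[0,0.001,0.024],"hand":-1},{"turn":[0,0,0],"slide":[0,0,0.024],"hand":-1},{"turn":[0,0,0],"slide":[0,0,0.024],"hand":-1},{"turn":[0,0,0],"slide":[0,0,0.024],"hand":-1},{"turn":[0,0,0],"slide":[0,0,0.02],"hand":-1},{"turn":[0,0,0],"slide":[0,0,0],"hand":-1},{"turn":[0,0,0],"slide":[0,0,0],"hand":-1}]'
python3 - <<'E'
from h import *
s=rep(); c=bot.camera("wrist");cv2.imwrite("pics/w4.png",c["color"][:,:,::-1])
print("handle in px",project(c,[[.698,.04,.122]],s),project(c,[[s['eef_pos'][0],s['eef_pos'][1],.122]],s))
c=bot.camera("scene")
cv2.imwrite("pics/s4.png",cv2.resize(c["color"][160:305,225:400,::-1],None,fx=4,fy=4,interpolation=cv2.INTER_CUBIC))
E
```

```text
clock: 8.57
eef_pos: [0.698, 0.0408, 0.0813]
orientation: [-0.0, 1.0, -0.0, -0.001]
ft_force: [0.0, 0.8, 0.3]
width: 1.002
t 8.57 tcp press [[129.4 -67.2]] z 0.0813 world [0.698  0.0408 0.0813]
toolx az -180.0 tooly az 90.0 z [-0.002 -0.    -1.   ] F [0.02 0.82 0.31] w 1.002 q [-0.25  0.69  0.2   1.53 -0.15  0.94  1.56]
handle in px [[325.53632807 304.87949852]] [[327.51247528 304.87913667]]
```

View pics/w4.png

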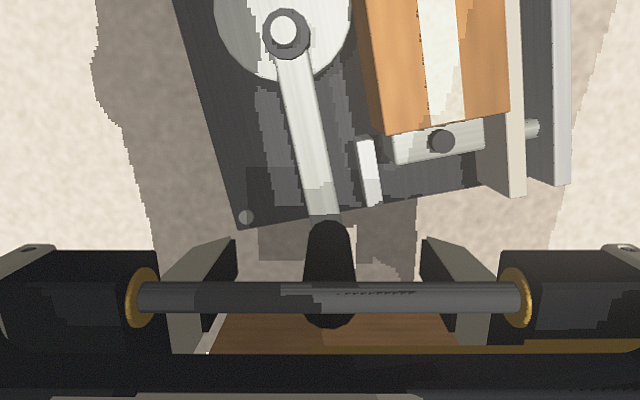

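View pics/s4.png

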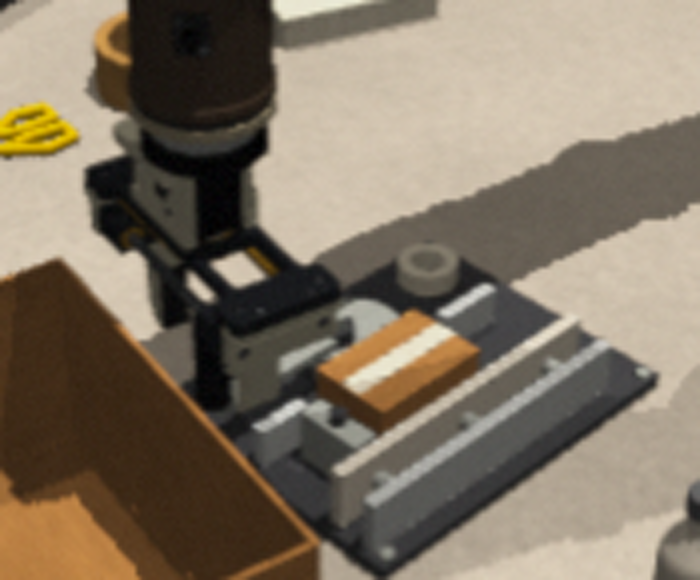

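The handle stands centred between the jaws at (328,290) and the box wall is clear. I'll lower slightly and grip.

```bash
python3 -m jog '[{"turn":[0,0,0],"slide":[0,0,0.004],"hand":-1},{"turn":[0,0,0],"slide":[0,0,0],"hand":1},{"turn":[0,0,0],"slide":[0,0,0],"hand":1},{"turn":[0,0,0],"slide":[0,0,0],"hand":1},{"turn":[0,0,0],"slide":[0,0,0],"hand":1},{"turn":[0,0,0],"slide":[0,0,0],"hand":1},{"turn":[0,0,0],"slide":[0,0,0],"hand":1},{"turn":[0,0,0],"slide":[0,0,0],"hand":1},{"turn":[0,0,0],"slide":[0,0,0],"hand":1},{"turn":[0,0,0],"slide":[0,0,0],"hand":1}]' 40
python3 -c "
from h import *
rep()"
```

```text
clock: 9.5
eef_pos: [0.6994, 0.0405, 0.0777]
orientation: [-0.0, 1.0, 0.0, -0.0]
ft_force: [0.2, 0.7, 0.1]
width: 0.394
t 9.5 tcp press [[130.7 -67.8]] z 0.0777 world [0.6994 0.0405 0.0777]
toolx az -180.0 tooly az 90.0 z [-0.  0. -1.] F [0.22 0.72 0.12] w 0.394 q [-0.25  0.69  0.2   1.53 -0.16  0.93  1.56]
```

```bash
python3 -m jog '[{"turn":[0,0,0],"slide":[0,0,0],"hand":1},{"turn":[0,0,0],"slide":[0,0,0],"hand":1},{"turn":[0,0,0],"slide":[0,0,0],"hand":1},{"turn":[0,0,0],"slide":[0,0,0],"hand":1},{"turn":[0,0,0],"slide":[0,0,0],"hand":1}]' 40
python3 - <<'E'
from h import *
s=rep()
# plan: pivot estimate; actual radius/angle from grip
p=np.array(press(s["eef_pos"])[0])-[20,-69]; print("rel pivot",p,np.hypot(*p))
# tool-frame slides for total 90deg arc in 20 rows with turn 0.0785 about tool z, world start
piv=M0+RZ@[.02,-.069]
N=18
a=[TH-k*np.pi/2/N for k in range(N+1)]
for k in range(N):
    w=.11*np.array([np.cos(a[k+1])-np.cos(a[k]),np.sin(a[k+1])-np.sin(a[k])])
    ty=np.pi/2-k*np.pi/2/N   # tool y azimuth at row start
    Y=np.array([np.cos(ty),np.sin(ty)]);X=np.array([-np.sin(ty),np.cos(ty)])
    if k<3: print(k,(w@X).round(5),(w@Y).round(5))
print("final tcp",piv+.11*np.array([np.cos(a[-1]),np.sin(a[-1])]))
E
```

```text
clock: 9.92
eef_pos: [0.6994, 0.0409, 0.0777]
orientation: [-0.0, 1.0, 0.0, -0.0]
ft_force: [-0.0, 0.5, 0.5]
width: 0.257
t 9.92 tcp press [[130.8 -67.4]] z 0.0777 world [0.6994 0.0409 0.0777]
toolx az -180.0 tooly az 90.0 z [-0.  0. -1.] F [-0.03  0.49  0.46] w 0.257 q [-0.25  0.69  0.19  1.53 -0.16  0.93  1.56]
rel pivot [110.8   1.6] 110.81155174439172
0 -0.00146 -0.00949
1 -0.00146 -0.00949
2 -0.00146 -0.00949
final tcp [ 0.61247687 -0.09017781]
```

Width 0.257 corresponds to 24 mm, so it has gripped the handle. Now for the arc: the tool turns with the lever, so every row is the same. I'll do it in portions and check the radius and force between them.

```bash
cat >> h.py <<'E'
def lev():
    s=rep(); p=np.array(press(s["eef_pos"])[0])-[20,-69]; print("r",np.hypot(*p).round(1),"angle",-np.arctan2(p[1],p[0]).round(3))
    a=np.arctan2(p[1],p[0])+TH; F=s["ft_force"][:2]; print("F radial",(F@[np.cos(a),np.sin(a)]).round(1),"tang(ccw)",(F@[-np.sin(a),np.cos(a)]).round(1))
    return s
E
python3 -m jog '[{"turn":[0,0,0.0436],"slide":[-0.0008,-0.0047,0],"hand":1},{"turn":[0,0,0.0436],"slide":[-0.0008,-0.0047,0],"hand":1},{"turn":[0,0,0.0436],"slide":[-0.0008,-0.0047,0],"hand":1},{"turn":[0,0,0.0436],"slide":[-0.0008,-0.0047,0],"hand":1},{"turn":[0,0,0.0436],"slide":[-0.0008,-0.0047,0],"hand":1},{"turn":[0,0,0.0436],"slide":[-0.0008,-0.0047,0],"hand":1}]'
python3 -c "
from h import *
lev()"
```

```text
clock: 10.42
eef_pos: [0.7012, 0.0127, 0.0777]
orientation: [0.131, 0.991, 0.0, 0.0]
ft_force: [-0.1, 2.2, 0.2]
width: 0.257
t 10.42 tcp press [[127.1 -95.3]] z 0.0777 world [0.7012 0.0127 0.0777]
toolx az 164.9 tooly az 74.9 z [ 0.     0.001 -1.   ] F [-0.06  2.23  0.16] w 0.257 q [-0.25  0.7   0.26  1.53 -0.21  0.94  1.38]
r 110.3 angle 0.241
F radial -0.2 tang(ccw) 2.2
```

Radius 110.3 mm and 2 N spring force, as expected. However, turning further would swing a corner of the gripper's body toward the box wall (its top is 152 mm, the body's underside is 144 mm). The handle spins freely, so I'll turn the tool back now and only follow the lever again once well away from the box. Calculating the rows.

```bash
cat > plan.py <<'E'
from h import *
s=bot.observe(); Rm=R.from_quat(s["orientation"]).as_matrix(); ty=np.arctan2(Rm[1,1],Rm[0,1])
piv=M0+RZ@[.02,-.069]; p=s["eef_pos"][:2].copy()
th=-(np.arctan2(*(p-piv)[::-1])-TH)
import sys
turns=eval(sys.argv[1]); dth=float(sys.argv[2])
for t in turns:
    th+=dth; q=piv+.1103*np.array([np.cos(TH-th),np.sin(TH-th)]); w=q-p
    Y=np.array([np.cos(ty),np.sin(ty)]);X=np.array([-np.sin(ty),np.cos(ty)])
    ty-=t; a=ty; ext=max(abs(95*np.cos(a)+k*37.5*np.sin(a)) for k in(1,-1))
    print(round(th,3),"turn",t,"slide",(w@X).round(4),(w@Y).round(4),"az",np.degrees(ty).round(0),"xmax",(q[0]+ext/1e3).round(3)); p=q
E
python3 plan.py '[-.05]*4+[0]*12' .05
```

```text
0.291 turn -0.05 slide -0.0011 -0.0054 az 78.0 xmax 0.758
0.341 turn -0.05 slide -0.0005 -0.0055 az 81.0 xmax 0.753
0.391 turn -0.05 slide 0.0 -0.0055 az 84.0 xmax 0.747
0.441 turn -0.05 slide 0.0006 -0.0055 az 86.0 xmax 0.741
0.491 turn 0 slide 0.0011 -0.0054 az 86.0 xmax 0.74
0.541 turn 0 slide 0.0014 -0.0053 az 86.0 xmax 0.738
0.591 turn 0 slide 0.0017 -0.0053 az 86.0 xmax 0.736
0.641 turn 0 slide 0.0019 -0.0052 az 86.0 xmax 0.734
0.691 turn 0 slide 0.0022 -0.0051 az 86.0 xmax 0.732
0.741 turn 0 slide 0.0024 -0.0049 az 86.0 xmax 0.729
0.791 turn 0 slide 0.0027 -0.0048 az 86.0 xmax 0.726
0.841 turn 0 slide 0.0029 -0.0047 az 86.0 xmax 0.723
0.891 turn 0 slide 0.0031 -0.0045 az 86.0 xmax 0.719
0.941 turn 0 slide 0.0034 -0.0044 az 86.0 xmax 0.716
0.991 turn 0 slide 0.0036 -0.0042 az 86.0 xmax 0.712
1.041 turn 0 slide 0.0038 -0.004 az 86.0 xmax 0.708
```

```bash
python3 -m jog '[{"turn":[0,0,-0.05],"slide":[-0.0011,-0.0054,0],"hand":1},{"turn":[0,0,-0.05],"slide":[-0.0005,-0.0055,0],"hand":1},{"turn":[0,0,-0.05],"slide":[0,-0.0055,0],"hand":1},{"turn":[0,0,-0.05],"slide":[0.0006,-0.0055,0],"hand":1},{"turn":[0,0,0],"slide":[0.0011,-0.0054,0],"hand":1},{"turn":[0,0,0],"slide":[0.0014,-0.0053,0],"hand":1},{"turn":[0,0,0],"slide":[0.0017,-0.0053,0],"hand":1},{"turn":[0,0,0],"slide":[0.0019,-0.0052,0],"hand":1},{"turn":[0,0,0],"slide":[0.0022,-0.0051,0],"hand":1}]'
python3 -c "
from h import *
lev()"
python3 plan.py '[0]*4+[.06]*14' .05
```

```text
clock: 11.17
eef_pos: [0.6877, -0.0338, 0.0776]
orientation: [0.031, 1.0, 0.001, -0.0]
ft_force: [-0.7, 6.9, 1.2]
width: 0.257
t 11.17 tcp press [[ 104.8 -138.4]] z 0.0776 world [ 0.6877 -0.0338  0.0776]
toolx az 176.4 tooly az 86.4 z [-0.001  0.002 -1.   ] F [-0.68  6.91  1.24] w 0.257 q [-0.16  0.68  0.21  1.57 -0.17  0.92  1.62]
r 109.6 angle 0.686
F radial -3.9 tang(ccw) 5.8
0.736 turn 0 slide 0.0017 -0.0053 az 86.0 xmax 0.729
0.786 turn 0 slide 0.0027 -0.0048 az 86.0 xmax 0.726
0.836 turn 0 slide 0.0029 -0.0047 az 86.0 xmax 0.723
0.886 turn 0 slide 0.0031 -0.0045 az 86.0 xmax 0.719
0.936 turn 0.06 slide 0.0033 -0.0044 az 83.0 xmax 0.721
0.986 turn 0.06 slide 0.0033 -0.0044 az 80.0 xmax 0.723
1.036 turn 0.06 slide 0.0033 -0.0044 az 76.0 xmax 0.724
1.086 turn 0.06 slide 0.0032 -0.0045 az 73.0 xmax 0.725
1.136 turn 0.06 slide 0.0032 -0.0045 az 69.0 xmax 0.725
1.186 turn 0.06 slide 0.0031 -0.0045 az 66.0 xmax 0.725
1.236 turn 0.06 slide 0.0031 -0.0046 az 62.0 xmax 0.724
1.286 turn 0.06 slide 0.003 -0.0046 az 59.0 xmax 0.723
1.336 turn 0.06 slide 0.003 -0.0046 az 55.0 xmax 0.722
1.386 turn 0.06 slide 0.0029 -0.0047 az 52.0 xmax 0.72
1.436 turn 0.06 slide 0.0029 -0.0047 az 49.0 xmax 0.718
1.486 turn 0.06 slide 0.0028 -0.0047 az 45.0 xmax 0.715
1.536 turn 0.06 slide 0.0028 -0.0048 az 42.0 xmax 0.712
1.586 turn 0.06 slide 0.0028 -0.0048 az 38.0 xmax 0.709
```

```bash
python3 -m jog '[{"turn":[0,0,0],"slide":[0.0020,-0.0053,0],"hand":1},{"turn":[0,0,0],"slide":[0.0027,-0.0048,0],"hand":1},{"turn":[0,0,0],"slide":[0.0029,-0.0047,0],"hand":1},{"turn":[0,0,0],"slide":[0.0031,-0.0045,0],"hand":1},{"turn":[0,0,0.06],"slide":[0.0033,-0.0044,0],"hand":1},{"turn":[0,0,0.06],"slide":[0.0033,-0.0044,0],"hand":1},{"turn":[0,0,0.06],"slide":[0.0033,-0.0044,0],"hand":1},{"turn":[0,0,0.06],"slide":[0.0032,-0.0045,0],"hand":1}]'
python3 -c "
from h import *
lev()"
python3 plan.py '[.06]*10' .05
```

```text
clock: 11.83
eef_pos: [0.6605, -0.0663, 0.0776]
orientation: [0.151, 0.988, 0.002, -0.0]
ft_force: [-0.3, 10.1, 0.8]
width: 0.256
t 11.83 tcp press [[  71.8 -164.9]] z 0.0776 world [ 0.6605 -0.0663  0.0776]
toolx az 162.6 tooly az 72.6 z [-0.     0.004 -1.   ] F [-0.3 10.1  0.8] w 0.256 q [-0.15  0.65  0.27  1.64 -0.21  0.88  1.47]
r 109.0 angle 1.076
F radial -8.0 tang(ccw) 6.2
1.126 turn 0.06 slide 0.002 -0.0053 az 69.0 xmax 0.726
1.176 turn 0.06 slide 0.0031 -0.0046 az 66.0 xmax 0.726
1.226 turn 0.06 slide 0.003 -0.0046 az 62.0 xmax 0.725
1.276 turn 0.06 slide 0.003 -0.0046 az 59.0 xmax 0.724
1.326 turn 0.06 slide 0.0029 -0.0047 az 55.0 xmax 0.723
1.376 turn 0.06 slide 0.0029 -0.0047 az 52.0 xmax 0.721
1.426 turn 0.06 slide 0.0028 -0.0047 az 49.0 xmax 0.719
1.476 turn 0.06 slide 0.0028 -0.0048 az 45.0 xmax 0.716
1.526 turn 0.06 slide 0.0027 -0.0048 az 42.0 xmax 0.713
1.576 turn 0.06 slide 0.0027 -0.0048 az 38.0 xmax 0.71
```

Radial load is 8 N because my pivot estimate is about 1–2 mm off. I'll refit the pivot from the arc points measured so far, with r = 110.

```bash
python3 - <<'E'
import numpy as np
from scipy.optimize import least_squares
P=np.array([(130.8,-67.4),(127.1,-95.3),(104.8,-138.4),(71.8,-164.9)])
r=least_squares(lambda c:np.hypot(*(P-c).T)-110,[20,-69]);print(r.x,r.fun)
c=r.x; print("angles",-np.arctan2(*(P-c).T[::-1]))
E
sed -i 's/piv=M0+RZ@\[.02,-.069\]/piv=M0+RZ@np.array(PIV)/; s/\.1103/.110/; s/^import sys/import sys/' plan.py
sed -i '1a PIV=[.020,-.0675]' plan.py
```

```text
[ 20.74852768 -67.44288319] [ 0.05148067 -0.06067755 -0.001989    0.01882768]
angles [-3.89664799e-04  2.56179186e-01  7.01123214e-01  1.08826285e+00]
```

The fit is excellent (residuals < 0.1 mm): pivot at (20.75, −67.4) mm, and the start angle comes out at 0.000, which confirms the yaw.

```bash
sed -i 's/^PIV=.*/PIV=[.02075,-.06744]/' plan.py; sed -i 's/-\[20,-69\]/-[20.75,-67.44]/' h.py; python3 plan.py '[.06]*10' .0483
```

```text
1.137 turn 0.06 slide 0.003 -0.0044 az 69.0 xmax 0.725
1.185 turn 0.06 slide 0.003 -0.0044 az 66.0 xmax 0.725
1.234 turn 0.06 slide 0.003 -0.0044 az 62.0 xmax 0.725
1.282 turn 0.06 slide 0.0029 -0.0045 az 59.0 xmax 0.724
1.33 turn 0.06 slide 0.0028 -0.0045 az 55.0 xmax 0.723
1.378 turn 0.06 slide 0.0028 -0.0045 az 52.0 xmax 0.721
1.427 turn 0.06 slide 0.0027 -0.0045 az 49.0 xmax 0.719
1.475 turn 0.06 slide 0.0027 -0.0046 az 45.0 xmax 0.717
1.523 turn 0.06 slide 0.0026 -0.0046 az 42.0 xmax 0.714
1.572 turn 0.06 slide 0.0026 -0.0046 az 38.0 xmax 0.711
```

```bash
python3 -m jog '[{"turn":[0,0,0.06],"slide":[0.003,-0.0044,0],"hand":1},{"turn":[0,0,0.06],"slide":[0.003,-0.0044,0],"hand":1},{"turn":[0,0,0.06],"slide":[0.003,-0.0044,0],"hand":1},{"turn":[0,0,0.06],"slide":[0.0029,-0.0045,0],"hand":1},{"turn":[0,0,0.06],"slide":[0.0028,-0.0045,0],"hand":1},{"turn":[0,0,0.06],"slide":[0.0028,-0.0045,0],"hand":1}]'
python3 -c "
from h import *
lev()"
python3 plan.py '[.06]*4' .05
```

```text
clock: 12.33
eef_pos: [0.6339, -0.082, 0.0776]
orientation: [0.326, 0.945, 0.002, -0.0]
ft_force: [2.2, 12.3, -1.7]
width: 0.254
t 12.33 tcp press [[  42.6 -175.2]] z 0.0776 world [ 0.6339 -0.082   0.0776]
toolx az 142.0 tooly az 52.0 z [ 0.001  0.004 -1.   ] F [ 2.18 12.32 -1.66] w 0.254 q [-0.19  0.62  0.37  1.71 -0.29  0.86  1.21]
r 110.0 angle 1.371
F radial -10.5 tang(ccw) 6.8
1.42 turn 0.06 slide 0.0028 -0.0048 az 49.0 xmax 0.72
1.47 turn 0.06 slide 0.0028 -0.0048 az 45.0 xmax 0.717
1.52 turn 0.06 slide 0.0027 -0.0048 az 42.0 xmax 0.714
1.57 turn 0.06 slide 0.0027 -0.0048 az 38.0 xmax 0.711
```

Carrying on to the highest lift with a slight inward trim to ease the radial load.

```bash
python3 -m jog '[{"turn":[0,0,0.06],"slide":[0.0034,-0.0043,0],"hand":1},{"turn":[0,0,0.06],"slide":[0.0034,-0.0043,0],"hand":1},{"turn":[0,0,0.06],"slide":[0.0027,-0.0048,0],"hand":1},{"turn":[0,0,0],"slide":[0,0,0],"hand":1},{"turn":[0,0,0],"slide":[0,0,0],"hand":1}]'
python3 -c "
from h import *
lev()"
python3 plan.py '[0]*4' .02
```

```text
clock: 12.75
eef_pos: [0.6177, -0.0873, 0.0776]
orientation: [0.409, 0.913, 0.001, -0.0]
ft_force: [1.5, 7.5, -1.7]
width: 0.251
t 12.75 tcp press [[  25.7 -177.2]] z 0.0776 world [ 0.6177 -0.0873  0.0776]
toolx az 131.8 tooly az 41.8 z [ 0.     0.002 -1.   ] F [ 1.53  7.48 -1.75] w 0.251 q [-0.22  0.61  0.42  1.76 -0.32  0.84  1.07]
r 109.9 angle 1.526
F radial -6.9 tang(ccw) 3.3
1.546 turn 0 slide 0.0009 -0.002 az 42.0 xmax 0.711
1.566 turn 0 slide 0.0011 -0.0019 az 42.0 xmax 0.709
1.586 turn 0 slide 0.0011 -0.0019 az 42.0 xmax 0.707
1.606 turn 0 slide 0.0012 -0.0019 az 42.0 xmax 0.705
```

```bash
python3 -m jog '[{"turn":[0,0,0],"slide":[0.0013,-0.0022,0],"hand":1},{"turn":[0,0,0],"slide":[0.0012,-0.0021,0],"hand":1},{"turn":[0,0,0],"slide":[0,0,0],"hand":1},{"turn":[0,0,0],"slide":[0,0,0],"hand":1},{"turn":[0,0,0],"slide":[0,0,0],"hand":1}]'
python3 - <<'E'
from h import *
s=lev(); c=bot.camera("wrist");cv2.imwrite("pics/w5.png",c["color"][:,:,::-1]);np.savez("w5.npz",**c)
c=bot.camera("top");np.savez("t5.npz",**c);cv2.imwrite("pics/t5.png",cv2.resize(c["color"][120:250,225:360,::-1],None,fx=4.5,fy=4.5,interpolation=cv2.INTER_CUBIC))
c=bot.camera("scene")
cv2.imwrite("pics/s5.png",cv2.resize(c["color"][190:305,245:400,::-1],None,fx=5,fy=5,interpolation=cv2.INTER_CUBIC))
E
```

```text
clock: 13.17
eef_pos: [0.6134, -0.0882, 0.0776]
orientation: [0.408, 0.913, 0.001, 0.0]
ft_force: [2.2, 7.7, -3.2]
width: 0.251
t 13.17 tcp press [[  21.3 -177.3]] z 0.0776 world [ 0.6134 -0.0882  0.0776]
toolx az 131.8 tooly az 41.8 z [ 0.001  0.003 -1.   ] F [ 2.22  7.73 -3.23] w 0.251 q [-0.22  0.6   0.42  1.77 -0.32  0.83  1.08]
r 109.9 angle 1.566
F radial -7.1 tang(ccw) 3.7
```

View pics/w5.png

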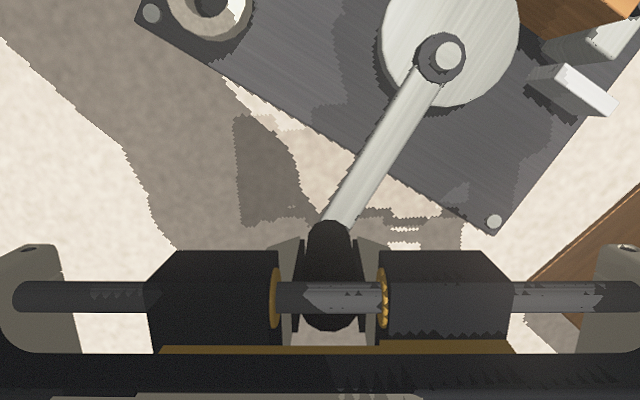

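View pics/t5.png

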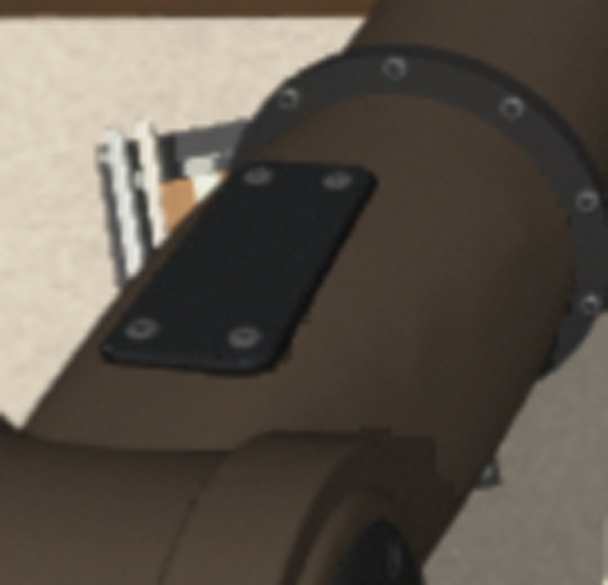

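View pics/s5.png

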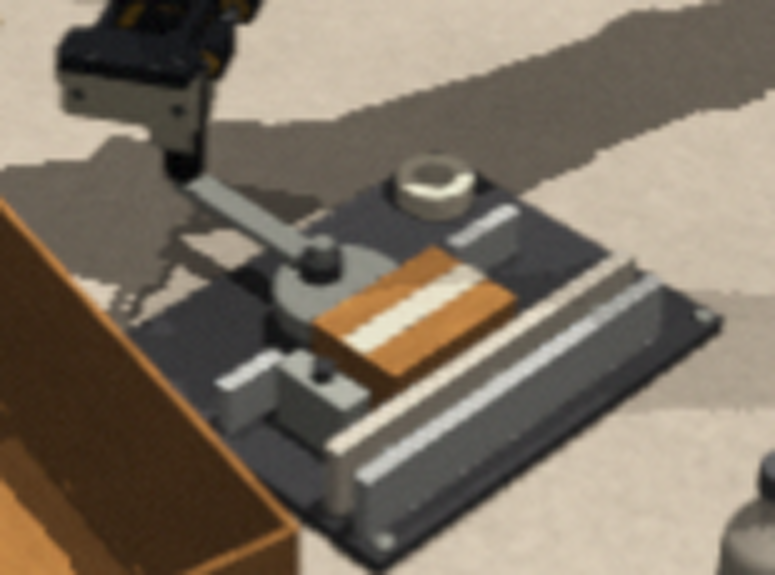

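The wrist view shows the bar running from the pivot (440,55) to the handle (330,235), square to the base plate's long edge. The scene view shows the carton pressed to the backing plate and still at the stop. Checking both numerically.

```bash
python3 - <<'E'
from h import *
s=bot.observe(); c=dict(np.load("w5.npz")); d=dict(np.load("scene0.npz"))
q=lambda l:[(x/5+245-.4,y/5+190-.4) for x,y in l]
az=lambda P:np.degrees(np.arctan2(*(P[1]-P[0])[:2][::-1]))
L=onplane(c,[(413,72),(327,213)],.052,s);Rr=onplane(c,[(437,87),(352,226)],.052,s)
e=onplane(c,[(497,235),(137,20)],.012,s)
print("bar az",az(L),az(Rr),"edge az",az(e),"press -y az",np.degrees(TH)-90)
P=press(onplane(c,[(446,56)],.062,s));print("pivot seen",P,"bar mid",press((L+Rr)/2))
print("nose top",press(onplane(d,q([(315,325),(393,377)]),.072)),"tail",press(onplane(d,q([(436,246),(517,297)]),.072)))
E
```

```text
bar az -78.26239886432501 -77.19172745933477 edge az -168.7330218042626 press -y az -78.77002721543586
pivot seen [[ 20.1 -67.4]] bar mid [[  19.8  -79.1]
 [  21.3 -164.4]]
nose top [[ 77.5 -14.8]
 [ 77.8  40.9]] tail [[-13.9 -17.1]
 [-13.   41.5]]
```

The visual angle is within about 0.015 rad of square, and the arm's own reading is 1.566. The nose is unchanged at 77 mm, and the carton has moved ~13 mm sideways (5 play + 8 spring), as it should. One last nudge of under 1 mm, then a second's hold to check it stays steady.

```bash
python3 -m jog '[{"turn":[0,0,0],"slide":[0.0004,-0.0008,0],"hand":1},{"turn":[0,0,0],"slide":[0,0,0],"hand":1},{"turn":[0,0,0],"slide":[0,0,0],"hand":1},{"turn":[0,0,0],"slide":[0,0,0],"hand":1},{"turn":[0,0,0],"slide":[0,0,0],"hand":1},{"turn":[0,0,0],"slide":[0,0,0],"hand":1},{"turn":[0,0,0],"slide":[0,0,0],"hand":1},{"turn":[0,0,0],"slide":[0,0,0],"hand":1},{"turn":[0,0,0],"slide":[0,0,0],"hand":1},{"turn":[0,0,0],"slide":[0,0,0],"hand":1},{"turn":[0,0,0],"slide":[0,0,0],"hand":1},{"turn":[0,0,0],"slide":[0,0,0],"hand":1}]'
python3 -c "
from h import *
lev()"
```

```text
clock: 14.32
eef_pos: [0.6129, -0.0883, 0.0777]
orientation: [0.408, 0.913, 0.002, 0.0]
ft_force: [4.5, 7.7, -3.7]
width: 0.254
t 14.32 tcp press [[  20.8 -177.3]] z 0.0777 world [ 0.6129 -0.0883  0.0777]
toolx az 131.8 tooly az 41.8 z [ 0.002  0.003 -1.   ] F [ 4.53  7.68 -3.71] w 0.254 q [-0.22  0.6   0.42  1.77 -0.32  0.83  1.08]
r 109.9 angle 1.57
F radial -6.6 tang(ccw) 5.9
```

Steady at 1.570 rad with the grip holding, so I'm handing it in.

```bash
python3 -c "
from h import *
print(bot.sign_off()); lev()"
```

```text
the job is handed in; nothing more can be done
None
the job is handed in; nothing more can be done
```

The job is done and handed in at about 14.3 s, with the gripper still holding the cam lever at its highest lift.

**Carton:** With the lever slack, I pushed the carton about 53 mm along the channel. The push force jumped from about 1 N to 9 N exactly where I had measured the stop block to be.

**Lever:** I then gripped the handle at 40 N and swung it round. Partway I turned the gripper back so its body would clear the open box beside the press.

**Last checks:**
- **Lever angle:** The arm's own reading was 1.570 rad and held steady for a second. The wrist picture, taken just before a final nudge of under 1 mm, put the bar about 0.02 rad short of that, within what I can read from the pixels.
- **Carton position:** It was still at the stop and had moved about 13 mm sideways against the backing plate, as expected.
- **Side load:** A pull of about 7 N outward along the lever remained, because my first pivot estimate was 1–2 mm off. It is far below the limits.
- **Other things on the bench:** I did not touch them. In the last views the label roll and box looked where they had been, but I did not re-measure the rest.

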